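# Empty the carton sealer's catch tray into the pantry basket

## Task

First switch the carton sealer off by pushing the toggle lever on its top all the way over, away from the robot. Then collect the two full-length cartons from its catch tray and lay them flat, one on the other, on the matching carton that already lies in the dark basket, so that the three make one square pile with edges lined up. Leave the half-length carton in the tray, the carton and jar already in the basket and the can standing beside it where they are.

Things in the scene. Friction and masses are not known exactly. Their poses are not given: they have to be found in the camera images.
- sealer: White carton sealer with an aluminium catch tray, fixed. Origin: centre of the tray's underside, on the counter. Tray 320 (x) x 190 (y) mm, walls 25 high, floor 5 thick. Machine body 300 (x) x 240 (y) x 180 mm high from y = +150 to +390; between them a chute rising from 30 to 88 mm; a reel on top to 240 mm. Cartons lie 92 mm apart along x.
- power (a joint): Toggle lever on top of the sealer, in rad: 0 leans fully to the sealer's -x side (running), 1.0 leans fully to its +x side (off), upright at 0.5. Stays where it is left; a few newtons at most. It starts between 0 and 0.15.
- power_tip (a point): Centre of the ball (26 mm across) at the end of the toggle lever; the 10 mm thick rod from pivot to ball is 80 mm long. The pivot lies at x = -50, y = +200, z = 202 mm in the sealer's frame, on a block 70 x 50 mm that rises to 205 mm (pivot drum to 215 mm).
- carton_a: Full-length sealed cardboard carton lying flat in the catch tray: 130 (x) x 56 (y) x 30 (z) mm, 0.25 kg. Origin: centre of its underside; x along its length, z up. To be collected.
- carton_b: Second full-length carton in the catch tray, the same as carton_a. To be collected.
- short_carton: Half-length carton in the catch tray: 70 (x) x 56 (y) x 30 (z) mm. Origin: centre of its underside. Stays where it is.
- basket: Dark wooden-brown open basket, fixed: outside 300 (x) x 240 (y) x 85 mm high, walls and floor 6 mm thick. Origin: centre of its underside, on the counter.
- carton_base: Full-length carton (130 x 56 x 30 mm, same as the others) lying flat on the basket's floor, length roughly along the basket's x, in its -x half: the bottom of the pile. Origin: centre of its underside.
- jar: Closed jar standing in the basket's +x end, 60 mm across, 110 mm high. Origin: centre of its underside. Stays.
- can: Food can standing on the counter beside the basket, on its right (-y) side, 74 mm across, 110 mm high. Origin: centre of its underside. Stays
Not all that is in view belongs to the job. Leave any pink or red look-alike of the carton_a alone.

How it is judged:
On the way, in this order (a step that is already met when the one before it is completed fails the run):
1. the sealer's lever is switched fully over while both full-length cartons still lie untouched in the tray (value of joint power above 0.85 rad and distance of each of carton_a, carton_b from where it was at the start of the episode below 0.03 m), for 0.2 s.
2. one full-length carton lies squarely on the carton in the basket (((horizontal distance between carton_a and carton_base below 0.012 m and z of carton_a in the frame of carton_base between 0.025 and 0.035 m and angle between the x axis of carton_a and the x axis of carton_base, either way round below 0.12 rad and angle between carton_a's own z axis and vertical below 0.06 rad) or (horizontal distance between carton_b and carton_base below 0.012 m and z of carton_b in the frame of carton_base between 0.025 and 0.035 m and angle between the x axis of carton_b and the x axis of carton_base, either way round below 0.12 rad and angle between carton_b's own z axis and vertical below 0.06 rad))), for 0.2 s.
At the end, for the whole second after the job is handed in: Lever off (over 0.85 rad). Both full-length cartons flat and at rest, one on the other, either order, on the basket's carton: each within 12 mm of its centre and 0.12 rad of its direction. Bottom carton, half-length carton, jar and can upright, within 30 mm of their starts (((horizontal distance between each of carton_a, carton_b and carton_base below 0.012 m and z of carton_a in the frame of carton_base between 0.025 and 0.035 m and angle between the x axis of each of carton_a, carton_b and the x axis of carton_base, either way round below 0.12 rad and angle between each of carton_a, carton_b's own z axis and vertical below 0.06 rad and z of carton_b in the frame of carton_base between 0.055 and 0.065 m) or (horizontal distance between each of carton_b, carton_a and carton_base below 0.012 m and z of carton_b in the frame of carton_base between 0.025 and 0.035 m and angle between the x axis of each of carton_b, carton_a and the x axis of carton_base, either way round below 0.12 rad and angle between each of carton_b, carton_a's own z axis and vertical below 0.06 rad and z of carton_a in the frame of carton_base between 0.055 and 0.065 m)) and value of joint power above 0.85 rad and linear speed of each of carton_a, carton_b, carton_base below 0.02 m/s and distance of each of carton_base, short_carton, jar, can from where it was at the start of the episode below 0.03 m and angle between each of carton_base, short_carton's own z axis and vertical below 0.06 rad and angle between each of jar, can's own z axis and vertical below 0.2 rad); the robot touches nothing.
It fails at once if the can beside the basket is moved by more than 40 mm (distance of can from where it was at the start of the episode above 0.04 m).
It fails at once if the half-length carton, the jar or the basket's own carton is moved by more than 50 mm (distance of any of short_carton, jar, carton_base from where it was at the start of the episode above 0.05 m).
It also fails if it takes over 58 s, if anything falls off the work surface, if the arm or the gripper's body presses on something with over 40 N, if the wrist force passes 120 N, or if a joint passes its speed limit or range.

## Robot

A 6-joint arm with a two-finger parallel gripper is mounted at the origin on the work surface. World frame = base frame: x ahead of the robot, y to its left, z up, the work surface at z = 0. Lengths are in m, angles in rad, forces in N, time in s.
With the tool pointing down it reaches from about 0.275 to 0.875 m from the base axis. Payload 12.5 kg.
Tool frame: the origin (TCP) lies on the centre line of the jaws, within the pads' length; the fingertips stand r.finger_overhang ahead of it and the grasp point (between the pads) lies 3 mm ahead of it (r.finger_overhang is the distance from the TCP to the fingertips, in m); z points along the fingers, y is the line along which they close (so a half turn about z gives the same grasp; the last joint's range is limited). The gripper opens to 85 mm and grips with 20 to 120 N. Pads are 22 mm wide; open, the fingers measure 114 mm over their backs; the gripper's body (76 mm by 85 mm) begins 54 mm behind the grasp point. The pads swing forward as they close: fully open they stand 13 mm farther back than shut.
Start: joints at [1.031, 0.351, 1.652, -0, 1.139, -0.085], TCP at [0.242, 0.494, 0.253] pointing down, gripper open.
Joint ranges: [-2.75, 2.75], [-0.79, 2.1], [0.01, 2.65], [-1.57, 4.71], [0.07, 3.14], [-2.87, 2.87]. Speed limits (rad/s): [2.22, 2.22, 2.79, 3.14, 3.14, 3.14].

## Interface

Orientations are given as a unit quaternion [x, y, z, w].
In Python, from cell import r, optics gives the robot as it stands. The module is installed in compiled form; this text tells all that it offers. Calls block until the motion is done:
- r.move_to(position, orientation): joint-space move of the TCP to a pose.
- r.move_linear(position, rot=None, vel=0.15): straight line of the TCP; rot=None keeps the orientation; vel is the mean speed in m/s.
- r.set_joints(angles): joint-space move.
- r.set_gripper(opening, squeeze=None): opening from 0.0 (shut) to 1.0 (fully open); squeeze is the grip in N (None keeps the last); returns when the fingers have stopped.
- r.sleep(seconds).
- r.inverse_kinematics(position, orientation): joint angles nearest the present ones, or None.
- optics.get_image(name): name is "side" or "top" or "wrist"; returns a dict with "pixels" (420x560x3 uint8, red, green, blue), "depth" (420x560 float32, m along the optical axis (not along the pixel's ray), 0 where there is no reading), "fx", "fy", "cx", "cy" (pixels), "D" ([k1, k2, p1, p2, k3] as OpenCV has them; the pictures are not rectified), "camera_from_world" (4x4, takes a point from world to camera coordinates); the wrist camera has in their place "mount" (4x4, takes a point from camera to tool coordinates, whose origin is the TCP and whose axes are the flange's). Camera axes: x right, y down, z forward; pixel columns grow to the right and rows downward; lengths in m; the calibration is good to about 2 mm. A picture is of the moment at which its call begins: read the wrist's pose just before it.
A pose or a line that the arm cannot do raises r.PlanningError and nothing moves.
- r.hand_in(): hands the job in; it is judged then, once.
Readings, each from a call of its own:
- r.current_t(): time.
- r.current_q(): joint angles.
- r.current_qvel(): joint speeds.
- r.current_effort(): joint torques, N m.
- r.current_tool_pos(): TCP position.
- r.current_ee_rot(): TCP orientation.
- r.current_contact_force(): force on the tool from outside, world axes, zero at the start.
- r.current_torque(): the same for the moment, N m.
- r.current_opening(): opening from 0.0 (shut) to 1.0 (fully open).
- r.current_finger_force(): force on a finger pad.
Only numpy, scipy, OpenCV 4.12 (cv2) and the standard library are available. Lean on these libraries where they do the work, as an engineer would, in place of code of your own. Each camera call takes 0.05 s, during which the arm holds its last target. There are 200 camera calls.

## Working session

There is one attempt and no reset: what is moved stays moved. The work goes in short steps, each a Python script; the robot and the scene stay as the last script left them, time stands still between calls to the robot, and variables do not carry over. Pictures are saved under pics/ and viewed, at most 10 in all, crops included, and the job is handed in when it is done.

```bash
mkdir -p pics; python3 - <<'E'
from cell import r, optics
import cv2,numpy as np,pickle
d={n:optics.get_image(n) for n in("side","top")}
pickle.dump(d,open('im0.pkl','wb'))
for n in d:
    cv2.imwrite(f'pics/{n}0.png',d[n]["pixels"][:,:,::-1]); print(n,d[n]["fx"],d[n]["D"],np.round(d[n]["camera_from_world"],3).tolist(),(d[n]["depth"]>0).mean())
print(r.finger_overhang,r.current_ee_rot(),r.current_t())
E
```

```text
side 507.42168208818725 [0.02049207 0.         0.         0.         0.        ] [[-0.993, -0.119, 0.004, 0.422], [-0.085, 0.684, -0.725, 0.196], [0.083, -0.72, -0.689, 1.508], [0.0, 0.0, 0.0, 1.0]] 0.9960034013605442
top 434.45744999818083 [-0.10814101  0.          0.          0.          0.        ] [[-0.017, -1.0, -0.027, 0.0], [-0.996, 0.019, -0.085, 0.467], [0.086, 0.025, -0.996, 1.342], [0.0, 0.0, 0.0, 1.0]] 0.9960289115646258
0.022 [ 2.25448586e-01  9.74254925e-01 -4.95679412e-04 -1.72994463e-04] 0.1
```

View pics/top0.png

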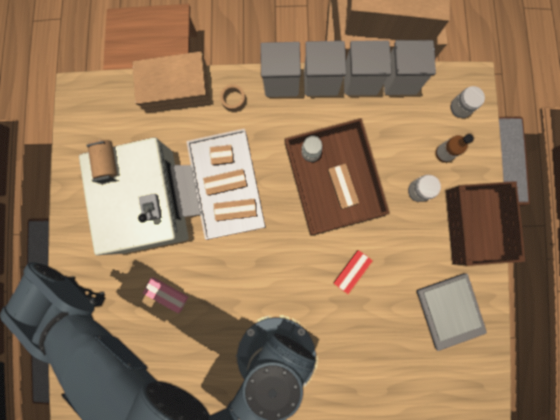

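View pics/side0.png

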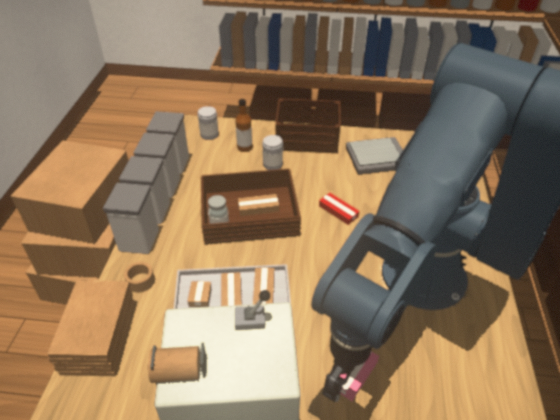

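```bash
cat > h.py <<'E'
import cv2,numpy as np
def K(d): return np.array([[d["fx"],0,d["cx"]],[0,d["fy"],d["cy"]],[0,0,1]])
def cfw(d,pos=None,R=None):
    if "camera_from_world" in d: return np.array(d["camera_from_world"])
    T=np.eye(4);T[:3,:3]=R;T[:3,3]=pos
    return np.linalg.inv(T@np.array(d["mount"]))
def rays(d,uv): 
    n=cv2.undistortPoints(np.asarray(uv,float).reshape(-1,1,2),K(d),np.array(d["D"],float)).reshape(-1,2)
    return np.c_[n,np.ones(len(n))]
def cloud(d,C):
    h,w=d["depth"].shape; v,u=np.mgrid[:h,:w]
    P=rays(d,np.c_[u.ravel(),v.ravel()])*d["depth"].reshape(-1,1)
    W=(P-C[:3,3])@C[:3,:3]; W[d["depth"].ravel()<=0]=np.nan
    return W.reshape(h,w,3)
def onplane(d,C,uv,z):
    o=-C[:3,:3].T@C[:3,3]; D=rays(d,uv)@C[:3,:3]
    return o+D*((z-o[2])/D[:,2])[:,None]
def blobs(d,C,mask,z,amin=60):
    "min-area rectangles of mask blobs, in metres on plane z: centre, (long,short), yaw of the long side"
    out=[]
    for c in cv2.findContours(mask.astype(np.uint8),cv2.RETR_EXTERNAL,cv2.CHAIN_APPROX_NONE)[0]:
        if cv2.contourArea(c)<amin: continue
        P=onplane(d,C,c.reshape(-1,2),z)[:,:2]
        (x,y),s,a=cv2.minAreaRect((P*1000).astype(np.float32))
        if s[0]<s[1]: s=s[::-1];a+=90
        out.append((np.round([x,y],1),np.round(s,1),round((a+90)%180-90,1),c.reshape(-1,2).mean(0).round()))
    return out
E
python3 - <<'E'
import pickle,numpy as np
from h import *
D=pickle.load(open('im0.pkl','rb'))
for n in("top","side"):
    d=D[n];C=cfw(d);W=cloud(d,C);z=W[...,2]; x,y=W[...,0],W[...,1]
    ws=(x>.2)&(x<.95)&(y>-.5)&(y<.75)
    np.set_printoptions(suppress=True)
    for lab,lo,hi,pz,am in(("carton",.029,.045,.0355,100),("body",.165,.195,.18,2000),("basketrim",.078,.092,.085,500),("tray",.018,.029,.025,200),("tall",.1,.12,.11,100),("lever",.245,.31,.275,8)):
        print(n,lab); [print('  ',*b) for b in blobs(d,C,ws&(z>lo)&(z<hi),pz,am)]
    m=(x>.2)&(x<.8)&(y>.3)&(y<.7)&(z>.25)
    print(n,'high',m.sum(), W[m][::5][:25].round(3).tolist())
E
```

```text
top carton
   [225.2 363.7] [98.8 49.6] 89.9 [156. 288.]
   [ 261.3 -239.7] [129.4  56.3] -38.0 [353. 273.]
   [461.  123.9] [130.9  56.3] -84.2 [234. 209.]
   [548.5 155.2] [130.9  57.7] -78.3 [224. 181.]
   [526.1 254.7] [159.4  25.9] 8.8 [192. 189.]
   [ 528.7 -216.5] [129.9  56.5] 16.7 [343. 185.]
   [636.8 166.5] [70.7 56.9] -85.1 [221. 154.]
top body
   [495.  414.8] [303.4 245.8] 11.0 [123. 193.]
top basketrim
   [ 553.6 -189.5] [305.7 244.7] 14.1 [335. 177.]
top tray
top tall
   [ 511.6 -458.7] [69.6 66.2] -83.0 [428. 187.]
   [ 641.8 -118.7] [53.4 50.7] -45.8 [312. 145.]
   [865.3 319.2] [219.3 142.9] -84.5 [169.  77.]
top lever
   [224.9 449.2] [50.6 29.8] 29.7 [ 99. 296.]
   [426.  334.9] [28.5 21.4] 0.5 [142. 217.]
top high 4671 [[0.44, 0.337, 0.253], [0.437, 0.333, 0.256], [0.432, 0.33, 0.283], [0.429, 0.334, 0.284], [0.43, 0.326, 0.269], [0.427, 0.331, 0.287], [0.425, 0.343, 0.283], [0.425, 0.328, 0.279], [0.422, 0.337, 0.285], [0.422, 0.325, 0.279], [0.419, 0.333, 0.289], [0.419, 0.322, 0.28], [0.417, 0.332, 0.282], [0.414, 0.341, 0.279], [0.414, 0.326, 0.285], [0.412,
[... 1188 characters left out ...]
] 89.4 [169. 168.]
side lever
   [260.7 528.7] [51.5 33.5] 63.9 [336. 390.]
   [422.7 339.8] [45.4 25.3] 87.1 [263. 297.]
side high 8561 [[0.201, 0.318, 0.613], [0.202, 0.324, 0.611], [0.201, 0.33, 0.614], [0.201, 0.332, 0.614], [0.201, 0.335, 0.614], [0.203, 0.334, 0.611], [0.204, 0.334, 0.608], [0.205, 0.333, 0.604], [0.207, 0.328, 0.598], [0.202, 0.345, 0.614], [0.204, 0.343, 0.609], [0.207, 0.34, 0.604], [0.2, 0.35, 0.614], [0.205, 0.35, 0.611], [0.21, 0.34, 0.599], [0.203, 0.352, 0.61], [0.209, 0.347, 0.603], [0.202, 0.356, 0.612], [0.209, 0.352, 0.606], [0.202, 0.357, 0.611], [0.209, 0.354, 0.605], [0.202, 0.36, 0.611], [0.209, 0.355, 0.604], [0.202, 0.36, 0.609], [0.21, 0.356, 0.602]]
```

```bash
cat >> h.py <<'E'
from cell import r, optics
def q(deg): a=np.radians(deg)/2; return np.array([np.cos(a),np.sin(a),0,0])
def best(pos,deg):
    c=[(abs(s[5]),a) for a in(deg,deg+180) for s in[r.inverse_kinematics(np.array(pos),q(a))] if s is not None]
    return q(min(c)[1])
E
python3 - <<'E'
from h import *
a=np.radians(10.9);u=np.array([np.cos(a),np.sin(a),0]);piv=np.array([.459,.337,0])
z=.258+r.finger_overhang
P=lambda s,h=0:piv+u*s+[0,0,z+h]
o=best(P(-.085,.05),10.9)
r.set_gripper(0.0,30)
r.move_to(P(-.085,.05),o); r.move_linear(P(-.085),vel=.15)
print(r.current_t(),r.current_q())
r.move_linear(P(-.03),vel=.1);print(r.current_contact_force())
r.move_linear(P(.004),vel=.1);print(r.current_contact_force())
for s in(.008,.011,.014):
    r.move_linear(P(s),vel=.05);f=r.current_contact_force();print(s,f)
    if np.linalg.norm(f)>15:break
d=optics.get_image("top");C=cfw(d);W=cloud(d,C);x,y,zz=np.moveaxis(W,2,0)
r.move_linear(P(-.04),vel=.2);r.move_linear(P(-.04,.08),vel=.25)
d=optics.get_image("side");C=cfw(d);W=cloud(d,C);x,y,zz=np.moveaxis(W,2,0)
m=(np.hypot(x-.459,y-.337)<.075)&(zz>.225)&(zz<.3);print('ball pts',m.sum(),(W[m]-piv)[:, :2].mean(0),np.percentile((W[m]-piv)@u,[5,50,95]))
cv2.imwrite('pics/s1.png',cv2.resize(d["pixels"][200:380,150:400,::-1],None,fx=2,fy=2))
print(r.current_t())
E
```

```text
2.35 [ 6.13889851e-01  2.20083666e-01  1.75879473e+00  3.17066886e-05
  1.16302370e+00 -1.14769584e+00]
[-0.0751615  -0.09127332  1.07249803]
[-0.35000674 -0.42693239  0.05123841]
0.008 [ 0.37894302 -0.31902527  0.43361732]
0.011 [ 1.37362594  0.43396488 -0.6411779 ]
0.014 [-2.1682216  -0.36695782  0.21382608]
ball pts 167 [0.02845691 0.01231813] [0.01121383 0.03108134 0.04537213]
5.275
```

View pics/s1.png

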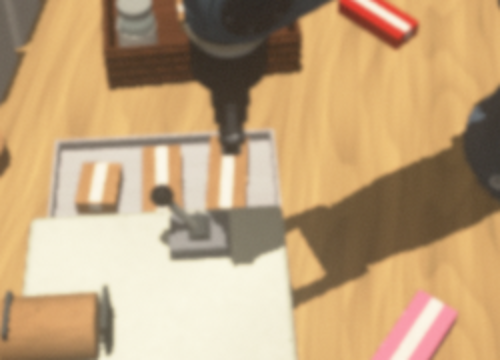

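```bash
python3 - <<'E'
from h import *
a=np.radians(10.9);u=np.array([np.cos(a),np.sin(a),0]);piv=np.array([.459,.337,0])
def ball():
    for n in("side","top"):
        d=optics.get_image(n);C=cfw(d);W=cloud(d,C);x,y,zz=np.moveaxis(W,2,0)
        m=(np.hypot(x-.459,y-.337)<.075)&(zz>.258)&(zz<.3)
        v,uu=np.nonzero(m)
        if len(v): p=onplane(d,C,[[uu.mean(),v.mean()]],.277)[0];print(n,len(v),p,(p-piv)@u)
ball()
z=.258+r.finger_overhang
P=lambda s,h=0:piv+u*s+[0,0,z+h]
r.move_linear(P(-.03,.0),vel=.2);r.move_linear(P(.010),vel=.15)
for s in(.014,.017,.020,.023):
    r.move_linear(P(s),vel=.05);f=r.current_contact_force();print(s,f)
    if np.linalg.norm(f)>8:break
r.move_linear(P(-.04),vel=.2);r.move_linear(P(-.04,.08),vel=.25)
ball();print(r.current_t())
E
```

```text
side 112 [0.49360815 0.34961181 0.277     ] 0.03636861375646179
top 85 [0.49621726 0.3465668  0.277     ] 0.03835484643189088
0.014 [-0.55334261 -0.09694208 -0.56672889]
0.017 [-14.18368218  -3.50404072   7.03047096]
side 116 [0.49334965 0.34973095 0.277     ] 0.03613730139763008
top 85 [0.49618569 0.34653475 0.277     ] 0.038317784928839145
7.8417
```

```bash
cat >> h.py <<'E'
from scipy.spatial.transform import Rotation as Ro
def wrist(name,lo,hi,pz,cen,rad=.13):
    pos=r.current_tool_pos();R=Ro.from_quat(r.current_ee_rot()).as_matrix()
    d=optics.get_image("wrist");C=cfw(d,pos,R);W=cloud(d,C);x,y,z=np.moveaxis(W,2,0)
    cv2.imwrite(f'pics/{name}.png',d["pixels"][:,:,::-1])
    m=(np.hypot(x-cen[0],y-cen[1])<rad)&(z>lo)&(z<hi)
    m=cv2.morphologyEx(m.astype(np.uint8),cv2.MORPH_OPEN,np.ones((3,3)))
    for b in blobs(d,C,m,pz,1500): print(name,*b)
    return d,W
E
python3 - <<'E'
from h import *
np.set_printoptions(suppress=True)
r.set_gripper(1.0,30)
p=[.529,-.216,.28];r.move_to(p,best(p,16.7))
d,W=wrist('wb',.03,.046,.036,p[:2]);print(np.round(d["mount"],3).tolist())
p=[.505,.14,.28];r.move_to(p,best(p,98))
d,W=wrist('wt',.029,.045,.035,p[:2],.2)
print(r.current_t(),r.current_q())
cv2.imwrite('pics/w2.png',np.hstack([cv2.resize(cv2.imread(f'pics/{n}.png'),(400,300)) for n in('wb','wt')]))
E
```

```text
wb [ 530.2 -219.1] [129.5  55.9] 17.3 [290. 170.]
[[0.002, -0.959, -0.283, 0.073], [1.0, 0.002, 0.0, 0.001], [0.0, -0.283, 0.959, -0.121], [0.0, 0.0, 0.0, 1.0]]
wt [636.6 165. ] [70.1 57.8] -85.2 [414. 164.]
wt [462.4 122.5] [129.5  56.3] -84.0 [243. 177.]
wt [549.5 153.5] [129.5  55.4] -78.2 [330. 160.]
wt [527. 253.] [162.   17.3] 11.3 [325.  60.]
12.0917 [ 0.17997133  0.27632164  1.68592677 -0.00013838  1.17932579  0.04255446]
```

View pics/w2.png

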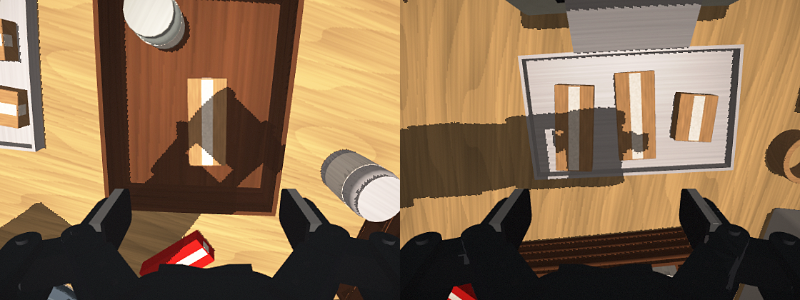

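```bash
cat >> h.py <<'E'
B=np.array([.5302,-.2191]);BY=17.3
def cycle(c,yaw,n):
    c=np.array(c);o=best([*c,.15],yaw);r.set_gripper(.8,40)
    r.move_to([*c,.15],o);r.move_linear([*c,.07],vel=.2);r.move_linear([*c,.032],vel=.06)
    print('down',r.current_contact_force());r.set_gripper(0,40);print('grip',r.current_opening(),r.current_finger_force())
    r.move_linear([*c,.25],vel=.2);o=best([*B,.25],BY);r.move_to([*B,.25],o)
    zt=.063+.03*(n-1)+.001
    print('held',r.current_opening(),r.current_contact_force())
    r.move_linear([*B,zt+.03],vel=.2);r.move_linear([*B,zt],vel=.05);print('low',r.current_contact_force())
    r.set_gripper(.75);r.sleep(.2);r.move_linear([*B,zt+.04],vel=.1);r.move_linear([*B,.28],vel=.25)
    wrist(f'p{n}',.03+.03*n,.046+.03*n,.036+.03*n,B)
    print(r.current_t())
E
python3 -c "
from h import *
cycle([.4624,.1225],-84.0,1)
d=optics.get_image('side');C=cfw(d);cv2.imwrite('pics/pp.png',np.hstack([cv2.imread('pics/p1.png'),d['pixels'][:,:,::-1]])[:, :, :]);x=cv2.imread('pics/pp.png');cv2.imwrite('pics/pp.png',cv2.resize(x,(800,300)))"
```

```text
down [0.16567959 0.51300095 0.21580756]
grip 0.6487431416251866 43.44396471977234
held 0.6457478411864905 [ 0.20297365  0.41326364 -2.73550411]
low [-0.09550046 -0.86634877 -2.05552362]
p1 [ 531.5 -219.7] [128.7  55.9] 17.5 [288. 172.]
20.75
```

View pics/pp.png

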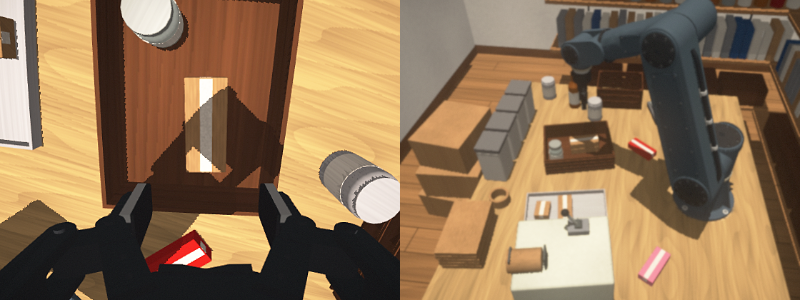

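```bash
python3 -c "
from h import *
cycle([.5495,.1535],-78.2,2)
r.set_joints(r.current_q()+np.array([.5,-.2,0,0,0,0]))
d=optics.get_image('top');C=cfw(d);W=cloud(d,C);x,y,z=np.moveaxis(W,2,0)
m=(np.hypot(x-B[0],y-B[1])<.13)&(z>.085)&(z<.107);print(blobs(d,C,m,.096),np.nanmedian(z[m]))
print(blobs(d,C,(z>.029)&(z<.045)&(x>.4)&(x<.7)&(abs(y-.15)<.1),.035))
e=optics.get_image('side')
cv2.imwrite('pics/pq.png',np.hstack([cv2.resize(i['pixels'][:,:,::-1],(400,300)) for i in(d,e)]))"
```

```text
down [ 0.45521222 -0.85084804  0.52792395]
grip 0.6478337106993891 43.82413029670715
held 0.6457082363762101 [-0.62785939  0.25102809 -3.0529556 ]
low [-0.29984742  0.65791232 -1.32938906]
p2 [ 531.5 -219.6] [128.2  55.9] 17.4 [288. 180.]
30.0417
[(array([ 529.6, -216.6]), array([130.3,  58.2]), 17.3, array([346., 182.]))] 0.094962221450967
[]
```

View pics/pq.png

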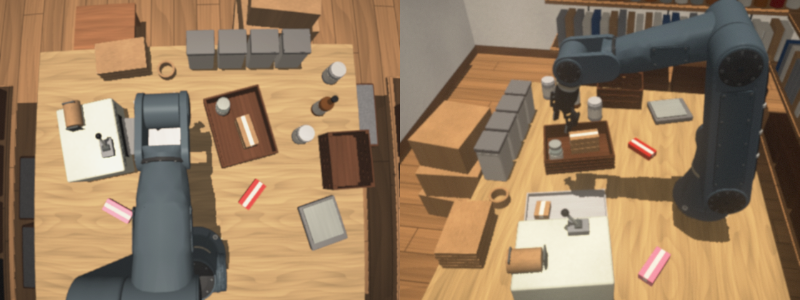

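The pile is square: its top sits at (529.6, -216.6) mm at 17.3°, and the base was at (528.7, -216.5) at 16.7°. The lever is over, the short carton is still in the tray, and the arm is clear.

```bash
python3 -c "
from cell import r
print(r.hand_in(),r.current_t())"
```

```text
the job is handed in; nothing more can be done
the job is handed in; nothing more can be done
```

The job is handed in: the sealer lever is fully off, and both full-length cartons lie on the basket's carton, lined up to about 1.5 mm, with about 30 s of the 58 s used; the judge's result was not shown.

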